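Flip a sample tray onto the draining board

ROBOT

A 6-joint arm with a two-finger parallel gripper is mounted at the origin on the work surface. World frame = base frame: x ahead of the robot, y to its left, z up, the work surface at z = 0. Lengths are in m, angles in degrees, forces in N, time in s.
With the tool pointing down it reaches from about 0.4 to 0.825 m from the base axis. Payload 7 kg.
Tool frame: the origin (TCP) lies midway between the tips of the shut fingers; the grasp point (between the pads) lies 19 mm behind it; z points along the fingers, y is the line along which they close (so a half turn about z gives the same grasp; the last joint's range is limited). The gripper opens to 88 mm and grips with 3 to 60 N. Pads are 19 mm wide; open, the fingers measure 130 mm over their backs; the gripper's body (78 mm by 193 mm) begins 47 mm behind the grasp point.
Start: joints at [80.621, 20.546, 0.682, 0, -70.136, -16.507], TCP at [0.295, 0.607, 0.227] pointing down, gripper open.
Joint ranges: [-176.03, 176.03], [-82.01, 121.73], [-58.28, 71.71], [-173.87, 95.51], [-174.79, -0.11], [-173.66, 173.66]. Speed limits (degrees/s): [136.94, 136.94, 172.46, 180, 180, 180].

INTERFACE

Orientations are given as [roll, pitch, yaw] about the fixed x, y, z axes, in that order (R = Rz(yaw) Ry(pitch) Rx(roll)).
In Python, from plant import r, eyes, workorder gives the robot as it stands.
- The arm moves only by the tool step_arm, never from a script. Its argument "plan" is a list of rows, each a list of 5 numbers: the shift along the tool's x, y, z each as a share of 25 cm, from -1 to 1, then the turn about the tool's z as a share of 60 degrees, from -1 to 1, then the finger opening in mm, from 0 to 87.6. In form: [[x, y, z, turn, jaw], ...]. A call has 1 to 12 rows; each row is the pose to reach, as a shift and turn from the pose commanded when the call began, along the tool's axes at that moment; what a row does not reach only later rows make up. A row lasts 1/12 s, in which the tool goes at most 41.7 mm and 7.16 degrees, less where a joint would pass 70% of its speed; a pose out of reach is approached as far as the arm can. A call with a number of a shift or a turn outside -1 to 1 is refused whole. A call with a gripper value outside its range is refused whole. The fingers move at their own pace and stop on an object; "newtons" is the grip in N (left out, the last holds). Time passes only in rows, so rows that repeat a pose let the fingers close. It gives the time, the measured TCP pose, the force, the opening and the grip force at its end, in the units of the state.
- r.get_state(): the state, without advancing time (a new reading comes with each control period).
- eyes.capture(name): name is "scene" or "side" or "wrist"; returns the picture (420x560x3 uint8, red, green, blue); there is no depth.
- eyes.camera_model(name): a dict with "fov_y" (degrees; the focal length in pixels is half the picture's height over the tangent of half this angle, whatever the lens; pixels are square), "cx", "cy" (the principal point, pixels), "k1" (the pictures are not rectified: a ray, as slopes to the right and down, at radius r is drawn at 1 + k1 r^2 times it, then the intrinsics apply), "world_to_cam" (4x4, takes a point from world to camera coordinates); the wrist camera has in their place "hand_eye" (4x4, takes a point from camera to tool coordinates, whose origin is the TCP and whose axes are the flange's). Camera axes: x right, y up, looking along -z (the intrinsics and any distortion apply to the point x, -y, -z); pixel columns grow to the right and rows downward; lengths in m; the calibration is good to about 2 mm. A picture is of the moment at which its call begins: read the wrist's pose just before it. camera_model takes no time and is no camera call.
- workorder.close_job(): hands the job in; it is judged then, once.
The state is a dict: "time_s": time; "joints": joint angles; "qd": joint speeds; "joint_torque": joint torques, N m; "tcp_pos": TCP position; "eef_rot": TCP orientation; "contact_force": force on the tool from outside, world axes, zero at the start; "moment": the same for the moment, N m; "gripper_width": finger opening in m; "gripper_force": force on a finger pad.
Only numpy, scipy, OpenCV 4.12 (cv2) and the standard library are available. Lean on these libraries where they do the work, as an engineer would, in place of code of your own. Each camera call takes 0.05 s, during which the arm holds its last target. There are 200 camera calls.

TASK

The rinsed white sample tray lies on the bench, open side up, in front of the grey draining board. Without picking it up, push it with the fingertips against the front edge of the board until it tips up and flips over, open side down, onto the board; then push it back until its long side is flat against the board's back rail. Leave the tray that is already draining, the bottle, the vial and the beaker where they are.

Things in the scene. Friction and masses are not known exactly. Their poses are not given: they have to be found in the camera images.
- tray: white plastic dish to flip, 60-130 g, rim 82 mm (x) by 102 mm (y, long side), 18 mm high. Base 64 x 84 mm; walls lean out 22 deg to a flat rim 3 mm thick. Origin at the centre of the base's underside; z out of the open side (up at first). Starts on the bench, long side within 15 deg of parallel to the board's front edge, centre 72 to 105 mm in front of it.
- tray_rim (a point): centre of the tray's open mouth, in the plane of the rim, 18 mm from its origin along z. The rim overhangs the base by 9 mm all round, its underside 15 mm above the base's: a fingertip fits under it, and the far rim passes over the board so that the wall meets the board's edge. The tray can turn about that edge and, pushed past upright, falls onto the board.
- board: grey plastic draining board, fixed: slab 10 mm thick, 135 mm deep (x 0 to 135), 340 mm wide (y -170 to 170), back rail on its far side. Origin on the bench under the middle of its front edge; x from front edge to rail (away from the robot), y along the edge to the left, z up. A thrust of 3 to 5 N against its edge is plenty: rammed hard, the tray can slide up onto it unflipped.
- rail (a point): middle of the back rail's face, 135 mm behind the front edge, at the slab's top (10 mm above the bench). The rail is 12 mm thick and its top is 36 mm above the bench. With the flipped tray fully home, the tray's origin is 41 mm in front of this face and 28 mm above the bench.
- drained: an identical tray, already upside down on the left part of the board near the rail; to be left alone. Origin at the middle of the rim's plane on the board, z up, long side along its y, 18 mm high
- media_bottle: clear bottle with a blue cap, 72 mm across, 150 mm high, standing to the left of the board; origin at the centre of its underside; leave alone
- vial: small amber vial with a white cap, 28 mm across, 55 mm high, standing on the bench in front of the left part of the board; origin at the centre of its underside; leave alone
- beaker: clear open beaker, 68 mm across, 75 mm high, standing to the right of the board; origin at the centre of its underside; leave alone
There are look-alikes about, which are no part of the job. What is shaped like the tray but black or blue is not meant.

How it is judged (in metres and radians):
On the way, in this order (a step that is already met when the one before it is completed fails the run):
1. the tray, still open side up, is pushed against the board (contact force between tray and board above 0.3 N and angle between tray's own z axis and vertical below 0.8 rad), for 0.05 s.
2. the tray lies upside down, flat on the board (angle between tray's own z axis and vertical above 3 rad and height (world z) of tray between 0.024 and 0.032 m), for 0.2 s.
At the end, for the whole second after the job is handed in: The tray lies at rest upside down, flat on the board (within 0.1 rad), its long side against the back rail (centre within 7 mm of fully home, square to the rail within 0.09 rad), and not hanging over the board's ends by more than about 20 mm (angle between tray's own z axis and vertical above 3.04 rad and height (world z) of tray between 0.025 and 0.031 m and x of tray in the frame of board between 0.087 and 0.098 m and y of tray in the frame of board between -0.14 and 0.12 m and angle between the x axis of tray and the x axis of board, either way round below 0.09 rad and linear speed of tray below 0.01 m/s); the robot touches nothing.
It fails at once if the tray is lifted or carried, not tipped over an edge (height (world z) of tray above 0.09 m or (height (world z) of tray above 0.045 m and angle between tray's own z axis and vertical below 0.5 rad) or (height (world z) of tray above 0.065 m and angle between tray's own z axis and vertical above 2.5 rad)).
It fails at once if the tray that is already draining is moved by more than 15 mm (distance of drained from where it was at the start of the episode above 0.015 m).
It fails at once if the bottle, the vial or the beaker is moved by more than 15 mm or tipped (distance of any of media_bottle, vial, beaker from where it was at the start of the episode above 0.015 m or angle between any of media_bottle, vial, beaker's own z axis and vertical above 0.4 rad).
It also fails if it takes over 58 s, if anything falls off the work surface, if the arm or the gripper's body presses on something with over 40 N, if the wrist force passes 120 N, or if a joint passes its speed limit or range.

## Working session

There is one attempt and no reset: what is moved stays moved. The work goes in short steps, Python scripts to look and compute and a tool call to move; the robot and the scene stay as the last step left them, time stands still between calls to the robot, and variables do not carry over. Pictures are saved under pics/ and viewed, at most 10 in all, crops included, and the job is handed in when it is done.

Besides the shell and the picture viewer there is one more tool, called after "Request:" as name([rows], argument=value, ...), one row to a line, values as JSON. step_arm: Moves the arm, as the interface text tells. Its arguments: {"type":"object","properties":{"plan":{"type":"array"},"newtons":{"type":"number"}},"required":["plan"]}

```bash
mkdir -p pics
cat > h.py <<'E'
import numpy as np, cv2
from plant import r, eyes, workorder
from scipy.spatial.transform import Rotation as R
def cam(n):
    m=eyes.camera_model(n)
    if n=='wrist':
        s=r.get_state(); T=np.eye(4); T[:3,:3]=R.from_euler('xyz',s['eef_rot'],degrees=True).as_matrix(); T[:3,3]=s['tcp_pos']
        return m,T@np.array(m['hand_eye'])
    return m,np.linalg.inv(np.array(m['world_to_cam']))
def ray(m,T,uv):
    f=210/np.tan(np.radians(m['fov_y']/2))
    K=np.array([[f,0,m['cx']],[0,f,m['cy']],[0,0,1]])
    p=cv2.undistortPoints(np.array(uv,float).reshape(-1,1,2),K,np.array([m['k1'],0,0,0.]))[:,0]
    d=np.c_[p[:,0],-p[:,1],-np.ones(len(p))]@T[:3,:3].T
    return T[:3,3],d
def plane(m,T,uv,z):
    o,d=ray(m,T,uv); return o+d*((z-o[2])/d[:,2])[:,None]
E
cat > a.py <<'E'
from h import *
print(r.get_state())
ims=[]
for n in ['scene','side']:
    im=eyes.capture(n); cv2.imwrite(f'pics/{n}0.png',im[:,:,::-1]); m,T=cam(n); print(n,m['fov_y'],m['k1'],T.round(3).tolist())
E
python3 a.py
```

```text
{'time_s': 0.0, 'joints': array([ 8.06195695e+01,  2.05922665e+01,  6.34047901e-01, -1.89922219e-02,
       -7.01349345e+01, -1.65057358e+01]), 'qd': array([-0.01900381,  0.02905776, -0.01151939,  0.03806264, -0.02707354,
       -0.04925944]), 'joint_torque': array([-3.78531222e-04, -5.82727754e+01,  2.93042189e+01,  6.99670002e+00,
        6.75269999e-03, -1.68083188e-04]), 'tcp_pos': array([0.29452597, 0.60682262, 0.22561892]), 'eef_rot': array([ 1.79905613e+02, -9.35019839e-03, -2.58926268e+01]), 'contact_force': array([ 0.26718015, -0.05883106,  0.97067687]), 'moment': array([0.0476116 , 0.05401853, 0.02143867]), 'gripper_force': 0.0, 'gripper_width': 0.08797211966098885}
scene 57.43355066231758 -0.04700699918654372 [[-0.888, -0.277, 0.368, 0.918], [0.461, -0.555, 0.693, 0.712], [0.013, 0.784, 0.62, 0.678], [0.0, 0.0, 0.0, 1.0]]
side 51.5912206271699 0.01868205607887433 [[0.836, 0.356, -0.418, 0.028], [-0.549, 0.519, -0.655, -0.857], [-0.016, 0.777, 0.629, 0.868], [0.0, 0.0, 0.0, 1.0]]
```

View pics/scene0.png

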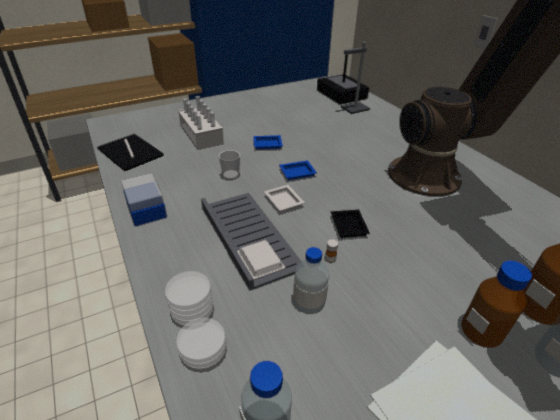

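View pics/side0.png

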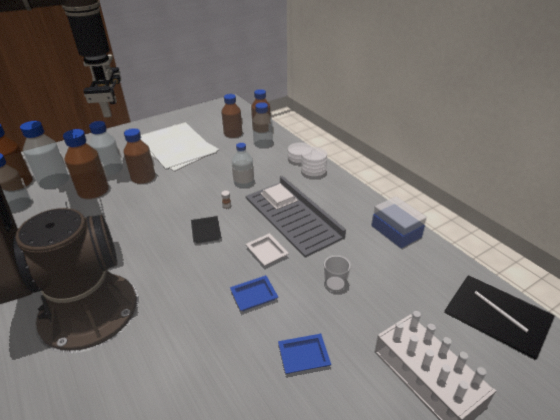

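The scene view shows the white tray at (284,198), the board from (204,203) to (298,270) with the drained tray at (261,258), and the vial at (331,250). In the side view the tray is at (267,249), the board spans (248,213) to (342,235), and the beaker is at (337,270).

```bash
cat > b.py <<'E'
from h import *
a=cv2.imread('pics/scene0.png')[180:290,190:345]; b=cv2.imread('pics/side0.png')[170:290,210:360]
b=cv2.resize(b,(775,620))[:,:]; a=cv2.resize(a,(775,550),interpolation=cv2.INTER_CUBIC)
cv2.imwrite('pics/c1.png',cv2.resize(a,(775,550))); cv2.imwrite('pics/c2.png',cv2.resize(cv2.imread('pics/side0.png')[170:290,210:360],(750,600),interpolation=cv2.INTER_CUBIC))
for n,box in [('scene',(262,184,305,214)),('side',(244,232,292,268))]:
    im=cv2.imread(f'pics/{n}0.png'); m,T=cam(n); x0,y0,x1,y1=box
    g=cv2.cvtColor(im,cv2.COLOR_BGR2GRAY)
    hsv=cv2.cvtColor(im,cv2.COLOR_BGR2HSV)
    mk=np.zeros_like(g); mk[y0:y1,x0:x1]=(g[y0:y1,x0:x1]>150)*255
    print(n,'bench/tray grey',g[y0,x0],np.percentile(g[y0:y1,x0:x1],[10,30,50,70,90]))
    cs=cv2.findContours(mk,cv2.RETR_EXTERNAL,cv2.CHAIN_APPROX_NONE)[0]; c=max(cs,key=cv2.contourArea)
    P=plane(m,T,c[:,0],0.018)
    rc=cv2.minAreaRect((P[:,:2]*1000).astype(np.float32)); print(n,cv2.contourArea(c),rc)
E
python3 b.py
```

```text
scene bench/tray grey 125 [ 82. 123. 127. 155. 177.]
scene 520.5 ((478.4472961425781, -79.22688293457031), (81.43890380859375, 101.08262634277344), 0.10116062313318253)
side bench/tray grey 150 [106. 145. 148. 181. 203.]
side 739.5 ((481.2823791503906, -78.28658294677734), (87.21794128417969, 107.2265396118164), 0.5001200437545776)
```

View pics/c1.png

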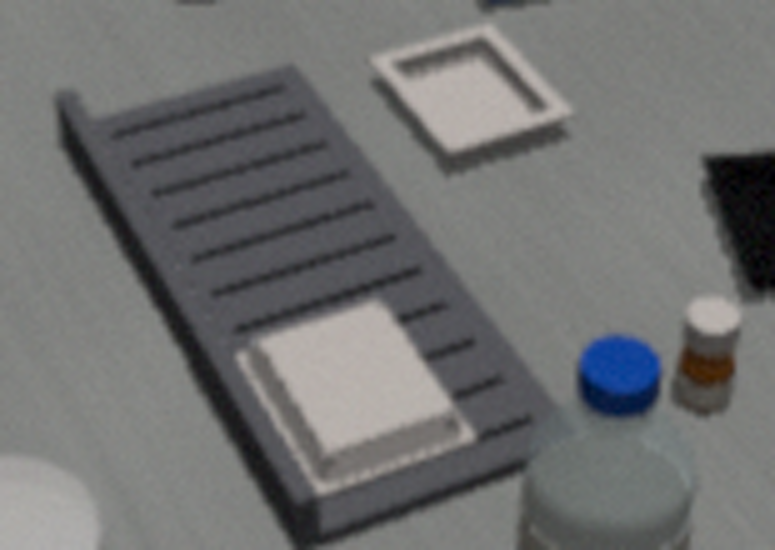

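View pics/c2.png

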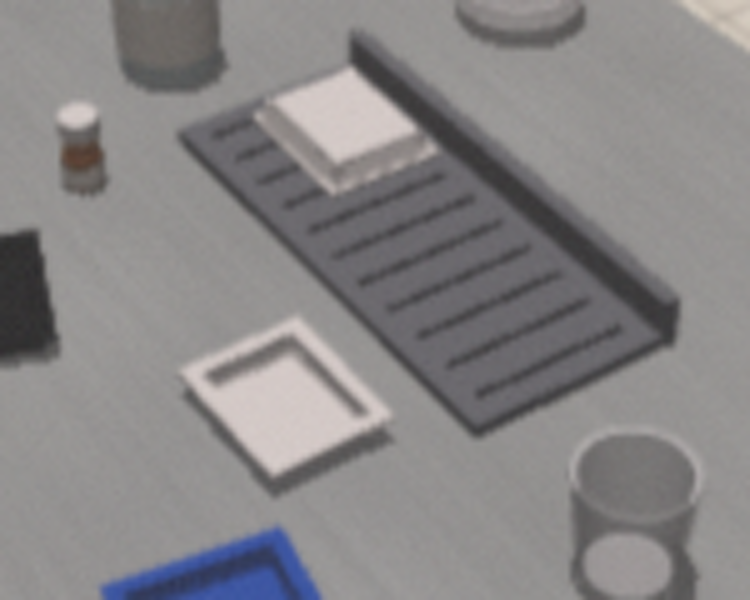

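The crops show the tray open side up with its rim roughly parallel to the board. The board's front-edge corners are at side-crop (182,133) and (478,428), and at scene-crop (293,67) for the right end. The right half of the board is empty.

```bash
cat > c.py <<'E'
from h import *
def p(n,uv,z):
    m,T=cam(n); return plane(m,T,uv,z)[:,:2].round(4)
S=lambda L:[(210+u/5,170+v/5) for u,v in L]
C=lambda L:[(190+u/5,180+v/5) for u,v in L]
print('board front L,R (side)',p('side',S([(180,134),(478,427)]),.01))
print('board front R (scene)',p('scene',C([(293,67)]),.01))
print('slab/rail right (side) far slab corner',p('side',S([(662,340)]),.01),p('side',S([(355,30),(676,298)]),.036))
print('rail ends scene',p('scene',C([(68,92),(298,500)]),.036))
print('tray rim side',p('side',S([(180,374),(299,318),(392,415),(274,480)]),.018))
print('tray rim scene',p('scene',C([(373,62),(490,24),(573,112),(450,155)]),.018))
print('drained base side',p('side',S([(262,104),(348,67),(422,130),(340,165)]),.028))
print('drained right rim corner',p('side',S([(335,192),(435,150)]),.0115))
print('vial cap',p('side',S([(79,116)]),.055),p('scene',C([(712,315)]),.055))
print('beaker',p('side',S([(635,485)]),.075))
E
python3 c.py
```

```text
board front L,R (side) [[ 0.5579  0.1733]
 [ 0.5585 -0.1604]]
board front R (scene) [[ 0.5595 -0.1486]]
slab/rail right (side) far slab corner [[ 0.69   -0.1623]] [[ 0.6998  0.1773]
 [ 0.6999 -0.1599]]
rail ends scene [[ 0.6965 -0.1495]
 [ 0.7045  0.1843]]
tray rim side [[ 0.438  -0.036 ]
 [ 0.5201 -0.0337]
 [ 0.5194 -0.1321]
 [ 0.4381 -0.1378]]
tray rim scene [[ 0.5194 -0.1218]
 [ 0.4383 -0.1259]
 [ 0.4383 -0.0266]
 [ 0.5199 -0.0229]]
drained base side [[0.6079 0.1497]
 [0.6778 0.1529]
 [0.6782 0.0665]
 [0.6141 0.0654]]
drained right rim corner [[0.6076 0.0618]
 [0.6855 0.0619]]
vial cap [[0.4867 0.1722]] [[0.4876 0.1829]]
beaker [[ 0.559 -0.291]]
```

Request:
step_arm([
  [0.99, 0.63, 0, -0.4315, 40],
  [0.99, 0.63, 0, -0.4315, 40],
  [0.99, 0.63, 0, -0.4315, 40],
  [0.99, 0.63, 0, -0.4315, 40],
  [0.99, 0.63, 0, -0.4315, 40],
  [0.99, 0.63, 0, -0.4315, 40],
  [0.99, 0.63, 0, -0.4315, 40],
  [0.99, 0.63, 0, -0.4315, 40],
  [0.99, 0.63, 0, -0.4315, 40],
])

```text
time_s: 0.85
tcp_pos: [0.4495, 0.3553, 0.2265]
eef_rot: [180.0, 0.0, -0.2]
contact_force: [0.1, 0.2, -0.1]
gripper_width: 0.0406
gripper_force: 0.0
```

Request:
step_arm([
  [0, 1, 0, 0, 40],
  [0, 1, 0, 0, 40],
  [0, 1, 0, 0, 40],
  [0, 1, 0, 0, 40],
  [0, 1, 0, 0, 40],
  [0, 1, 0, 0, 40],
  [0, 1, 0, 0, 40],
  [0, 1, 0, 0, 40],
])

```text
time_s: 1.52
tcp_pos: [0.4485, 0.1066, 0.2268]
eef_rot: [-180.0, -0.0, -0.1]
contact_force: [-0.7, 0.9, 0.2]
gripper_width: 0.0397
gripper_force: 0.0
```

Request:
step_arm([
  [-0.17, 0.746, 0, 0, 40],
  [-0.17, 0.746, 0, 0, 40],
  [-0.17, 0.746, 0, 0, 40],
  [-0.17, 0.746, 0, 0, 40],
  [-0.17, 0.746, 0, 0, 40],
  [-0.17, 0.746, 0, 0, 40],
  [-0.17, 0.746, 0.5, 0, 40],
  [-0.17, 0.746, 0.5, 0, 40],
  [-0.17, 0.746, 0.5, 0, 40],
  [-0.17, 0.746, 0.5, 0, 40],
  [-0.17, 0.746, 0.5, 0, 40],
])

```text
time_s: 2.43
tcp_pos: [0.4056, -0.0783, 0.1008]
eef_rot: [179.9, 0.3, 0.1]
contact_force: [1.2, 0.2, 0.8]
gripper_width: 0.0397
gripper_force: 0.0
```

```bash
cat > d.py <<'E'
from h import *; import sys
s=r.get_state(); print(s['time_s'],s['tcp_pos'].round(4),s['eef_rot'].round(2),s['contact_force'].round(2))
im=[eyes.capture(n) for n in ('scene','side')]
a=im[0][150:270,190:345]; b=im[1][170:290,210:365]
o=np.hstack([cv2.resize(x,None,fx=2.55,fy=2.55,interpolation=cv2.INTER_CUBIC) for x in (a,b)])
cv2.imwrite(f'pics/{sys.argv[1]}.png',o[:,:,::-1])
E
python3 d.py m1
```

```text
2.4333 [ 0.4056 -0.0783  0.1008] [1.7989e+02 2.9000e-01 1.2000e-01] [1.2  0.18 0.85]
```

View pics/m1.png

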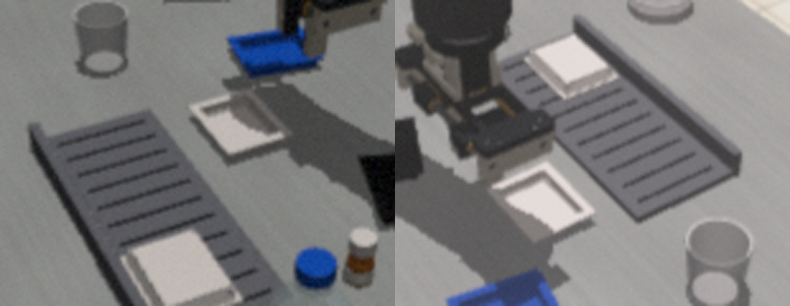

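The fingers stand just behind the near side of the tray, centred on it at (535,160) in the right-hand view; nothing else is close.

Request:
step_arm([
  [0, 0, 0.2, 0, 40],
  [0, 0, 0.3, 0, 40],
  [0, 0, 0.38, 0, 40],
  [0, 0, 0.38, 0, 40],
  [0, 0, 0.38, 0, 40],
])

```text
time_s: 2.95
tcp_pos: [0.4076, -0.0785, 0.0079]
eef_rot: [180.0, -0.1, 0.1]
contact_force: [0.7, -0.2, 0.6]
gripper_width: 0.0398
gripper_force: 0.0
```

Request:
step_arm([
  [0.04, 0, 0, 0, 40],
  [0.08, 0, 0, 0, 40],
  [0.11, 0, 0, 0, 40],
  [0.14, 0, 0, 0, 40],
  [0.17, 0, 0, 0, 40],
  [0.2, 0, 0, 0, 40],
  [0.22, 0, 0, 0, 40],
  [0.24, 0, 0, 0, 40],
  [0.24, 0, 0, 0, 40],
])

```text
time_s: 3.7
tcp_pos: [0.4673, -0.079, 0.0065]
eef_rot: [180.0, -0.0, 0.0]
contact_force: [0.8, -1.2, -1.1]
gripper_width: 0.0397
gripper_force: 0.0
```

Now press gently in 1 mm steps.

Request:
step_arm([
  [0.006, 0, 0, 0, 40],
  [0.012, 0, 0, 0, 40],
  [0.012, 0, 0, 0, 40],
  [0.012, 0, 0, 0, 40],
])

```text
time_s: 4.03
tcp_pos: [0.4691, -0.079, 0.0066]
eef_rot: [180.0, -0.0, 0.0]
contact_force: [0.0, 0.2, 0.1]
gripper_width: 0.0401
gripper_force: 0.0
```

Request:
step_arm([
  [0.004, 0, 0, 0, 40],
  [0.008, 0, 0, 0, 40],
  [0.008, 0, 0, 0, 40],
])

```text
time_s: 4.28
tcp_pos: [0.4713, -0.079, 0.0066]
eef_rot: [180.0, -0.0, 0.0]
contact_force: [0.2, 0.2, -0.4]
gripper_width: 0.0402
gripper_force: 0.0
```

```bash
python3 d.py m2
```

```text
4.2833 [ 0.4713 -0.079   0.0066] [ 1.8e+02 -1.0e-02  1.0e-02] [ 0.23  0.24 -0.41]
```

View pics/m2.png

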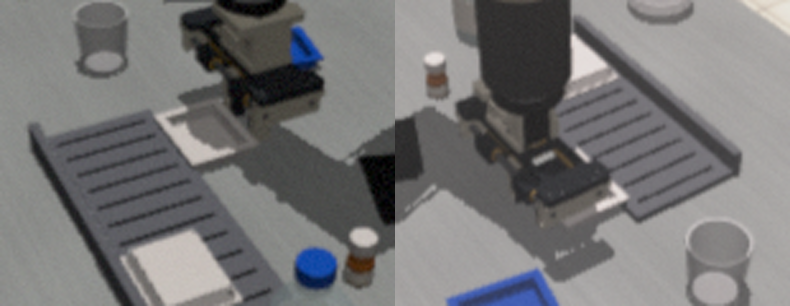

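The tray's far rim is now about at the board edge, (155,110)–(205,165) in the left view, and it is square to it. The force is not up yet, so I push on.

Request:
step_arm([
  [0.004, 0, 0, 0, 40],
  [0.008, 0, 0, 0, 40],
  [0.008, 0, 0, 0, 40],
])

```text
time_s: 4.63
tcp_pos: [0.4716, -0.0792, 0.0063]
eef_rot: [180.0, 0.2, -0.0]
contact_force: [-5.2, 2.0, 3.5]
gripper_width: 0.04
gripper_force: 2.5
```

Request:
step_arm([
  [0.004, 0, 0, 0, 40],
  [0.006, 0, 0, 0, 40],
  [0.006, 0, 0, 0, 40],
])

```text
time_s: 4.88
tcp_pos: [0.4717, -0.0794, 0.006]
eef_rot: [180.0, 0.3, -0.0]
contact_force: [-8.7, 3.6, 5.8]
gripper_width: 0.0396
gripper_force: 4.2
```

Request:
step_arm([
  [0.004, 0, 0, 0, 40],
  [0.006, 0, 0, 0, 40],
  [0.006, 0, 0, 0, 40],
])

```text
time_s: 5.13
tcp_pos: [0.4717, -0.0795, 0.0057]
eef_rot: [180.0, 0.4, -0.1]
contact_force: [-12.1, 4.6, 8.7]
gripper_width: 0.0399
gripper_force: 6.0
```

Request:
step_arm([
  [-0.006, 0, -0.012, 0, 40],
  [-0.008, 0, -0.024, 0, 40],
  [-0.008, 0, -0.036, 0, 40],
  [-0.008, 0, -0.036, 0, 40],
])

```text
time_s: 5.47
tcp_pos: [0.4732, -0.0792, 0.0158]
eef_rot: [180.0, 0.1, -0.0]
contact_force: [-5.5, 0.2, 2.0]
gripper_width: 0.0397
gripper_force: 2.7
```

```bash
python3 d.py m3
```

```text
5.4667 [ 0.4732 -0.0792  0.0158] [ 1.7999e+02  9.0000e-02 -2.0000e-02] [-5.49  0.21  1.98]
```

View pics/m3.png

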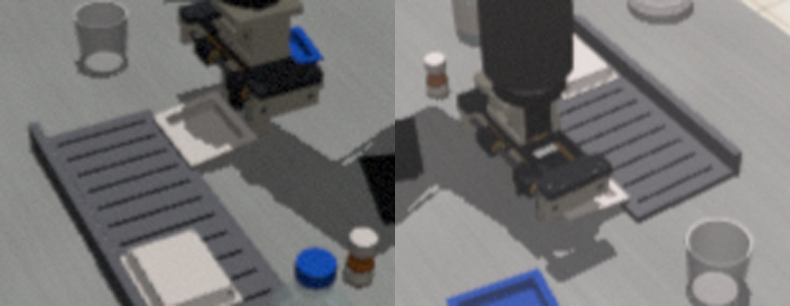

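```bash
cat >> h.py <<'E'
def proj(n,P):
    m,T=cam(n); Q=(np.atleast_2d(P)-T[:3,3])@T[:3,:3]; f=210/np.tan(np.radians(m['fov_y']/2))
    x,y=Q[:,0]/-Q[:,2],-Q[:,1]/-Q[:,2]; k=1+m['k1']*(x*x+y*y); return np.c_[m['cx']+f*x*k,m['cy']+f*y*k]
E
python3 - <<'E'
from h import *
# scene yields y offset +.005 relative to mean, so use left edge as the scene sees it: -0.0245
for x,z in [(.481,.018),(.481,.023),(.482,.028),(.563,.018)]:
    q=proj('scene',[x,-.0245,z])[0]; print(x,z,q.round(1),((q-[190,150])*2.55).round(0))
for n in('m2','m3'):
    im=cv2.imread(f'pics/{n}.png',0)[100:180,200:290]
    m=(im>128).astype(np.uint8); 
    for t in (135,145): 
        c=max(cv2.findContours((im>t).astype(np.uint8),0,2)[0],key=cv2.contourArea)[:,0]+[200,100]
        print(n,t,'rightmost',c[c[:,0].argmax()],'lowest',c[c[:,1].argmax()])
E
```

```text
0.481 0.018 [291.9 206.9] [260. 145.]
0.481 0.023 [292.  205.5] [260. 141.]
0.482 0.028 [291.8 204.1] [259. 138.]
0.563 0.018 [265.8 215. ] [193. 166.]
m2 135 rightmost [234 151] lowest [200 162]
m2 145 rightmost [233 151] lowest [200 162]
m3 135 rightmost [231 148] lowest [200 162]
m3 145 rightmost [230 149] lowest [200 161]
```

The picture and numbers show that the near rim has risen by about 8–10 mm with the fingers, so friction is lifting the tray. I continue along the arc.

Request:
step_arm([
  [0.0045, 0, -0.02, 0, 40],
  [0.0105, 0, -0.04, 0, 40],
  [0.0175, 0, -0.06, 0, 40],
  [0.0265, 0, -0.08, 0, 40],
  [0.0265, 0, -0.08, 0, 40],
])

```text
time_s: 5.98
tcp_pos: [0.4811, -0.0791, 0.0369]
eef_rot: [180.0, -0.0, 0.0]
contact_force: [-6.8, 0.1, 3.3]
gripper_width: 0.0404
gripper_force: 3.0
```

```bash
python3 d.py m4
```

```text
5.9833 [ 0.4811 -0.0791  0.0369] [ 1.7999e+02 -2.0000e-02  0.0000e+00] [-6.83  0.1   3.26]
```

View pics/m4.png

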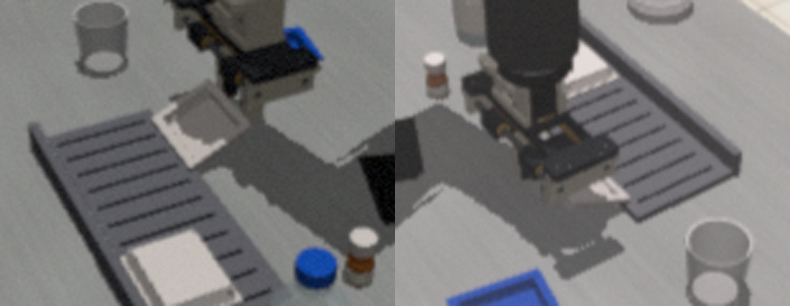

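The tray is tipped by about 22° with its far wall on the board edge at (155,115)–(190,165) in the left view. I continue.

Request:
step_arm([
  [0.01, 0, -0.019, 0, 40],
  [0.02, 0, -0.037, 0, 40],
  [0.033, 0, -0.055, 0, 40],
  [0.047, 0, -0.071, 0, 40],
  [0.06, 0, -0.087, 0, 40],
  [0.076, 0, -0.1, 0, 40],
  [0.076, 0, -0.1, 0, 40],
])

```text
time_s: 6.67
tcp_pos: [0.5018, -0.0787, 0.0616]
eef_rot: [-180.0, -0.2, 0.0]
contact_force: [-0.5, 0.6, 0.6]
gripper_width: 0.04
gripper_force: 0.2
```

```bash
python3 d.py m5
```

```text
6.6667 [ 0.5018 -0.0787  0.0616] [-1.7999e+02 -1.6000e-01  3.0000e-02] [-0.55  0.63  0.61]
```

View pics/m5.png

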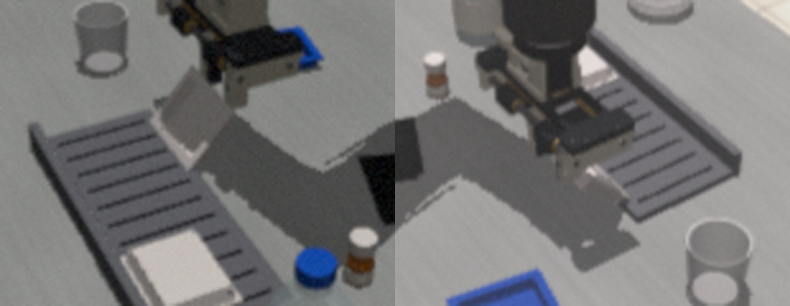

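The tray now stands tipped by about 50° on the board edge, top corner at (190,70) and lower edge at (155,115)–(190,168) in the left view. I push it over.

Request:
step_arm([
  [0.018, 0, -0.012, 0, 40],
  [0.036, 0, -0.024, 0, 40],
  [0.055, 0, -0.034, 0, 40],
  [0.075, 0, -0.042, 0, 40],
  [0.095, 0, -0.048, 0, 40],
  [0.115, 0, -0.052, 0, 40],
  [0.135, 0, -0.054, 0, 40],
  [0.155, 0, -0.056, 0, 40],
  [0.155, 0, -0.056, 0, 40],
])

```text
time_s: 7.52
tcp_pos: [0.5403, -0.0793, 0.0804]
eef_rot: [179.9, -0.2, 0.1]
contact_force: [-18.4, 3.7, 54.3]
gripper_width: 0.0397
gripper_force: 27.3
```

Request:
step_arm([
  [0.02, 0, 0, 0, 40],
  [0.04, 0, 0, 0, 40],
  [0.06, 0, 0, 0, 40],
  [0.08, 0, 0, 0, 40],
  [0.1, 0, 0, 0, 40],
  [0.12, 0, 0, 0, 40],
  [0.14, 0, 0, 0, 40],
  [0.14, 0, 0, 0, 40],
])

```text
time_s: 8.18
tcp_pos: [0.586, -0.079, 0.0835]
eef_rot: [179.9, -1.3, 0.3]
contact_force: [7.1, -3.1, 37.5]
gripper_width: 0.0397
gripper_force: 18.7
```

```bash
python3 d.py m6
```

```text
8.1833 [ 0.586  -0.079   0.0835] [179.93  -1.34   0.26] [ 7.15 -3.14 37.46]
```

View pics/m6.png

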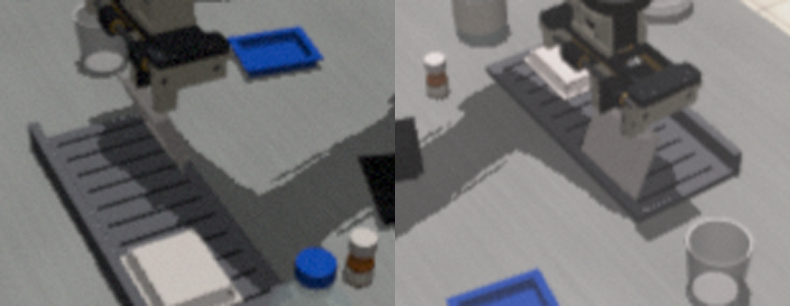

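The fingertips now press on the top of the tray, which stands steeply near the board's front edge; in the right view its face runs (585,155)–(640,195) at the bottom. I check where its lower edge is before relieving the load.

Run:
```python
from h import *
f=lambda L:[((u-395)/2.55+210,v/2.55+170) for u,v in L]
m,T=cam('side')
for z in (.010,.019): print(z,plane(m,T,f([(584,157),(638,196)]),z).round(3).tolist())
print('proj of tilt~123 base top corners -> view', [(((q-[210,170])*2.55)+[395,0]).round(0).tolist() for q in proj('side',[[.592,-.037,.091],[.592,-.121,.091],[.612,-.130,.079]])])
print('proj of tilt~90', [(((q-[210,170])*2.55)+[395,0]).round(0).tolist() for q in proj('side',[[.549,-.037,.083],[.549,-.121,.083]])])
```

```text
0.01 [[0.565, -0.042, 0.01], [0.578, -0.132, 0.01]]
0.019 [[0.559, -0.051, 0.019], [0.572, -0.139, 0.019]]
proj of tilt~123 base top corners -> view [[600.0, 92.0], [644.0, 131.0], [663.0, 137.0]]
proj of tilt~90 [[569.0, 111.0], [612.0, 151.0]]
```

The lower edge is just inside the board and the top leans forward to about 120°, past balance. Lifting the fingers should let the tray fall onto the board.

Request:
step_arm([
  [0, 0, -0.02, 0, 40],
  [0, 0, -0.04, 0, 40],
  [0, 0, -0.06, 0, 40],
  [0, 0, -0.1, 0, 40],
  [0, 0, -0.14, 0, 40],
  [0, 0, -0.2, 0, 40],
  [0, 0, -0.2, 0, 40],
])

```text
time_s: 8.87
tcp_pos: [0.5752, -0.079, 0.1276]
eef_rot: [180.0, -0.2, 0.0]
contact_force: [0.6, 0.3, 0.4]
gripper_width: 0.0403
gripper_force: 0.0
```

Request:
step_arm([
  [-0.1, 0, -0.15, 0, 40],
  [-0.25, 0, -0.3, 0, 40],
  [-0.4, 0, -0.4, 0, 40],
  [-0.5, 0, -0.4, 0, 40],
  [-0.6, 0, -0.4, 0, 40],
  [-0.6, 0, -0.4, 0, 40],
  [-0.6, 0, -0.4, 0, 40],
])

```text
time_s: 9.45
tcp_pos: [0.4227, -0.079, 0.2255]
eef_rot: [-180.0, -0.1, 0.0]
contact_force: [0.7, 0.8, -0.3]
gripper_width: 0.0402
gripper_force: 0.0
```

```bash
cat > e.py <<'E'
from h import *; import sys
s=r.get_state(); print(s['time_s'],s['tcp_pos'].round(4))
for n,box in (('scene',(195,150,300,225)),('side',(245,185,350,265))):
    im=eyes.capture(n)[:,:,::-1].copy(); cv2.imwrite(f'pics/{n}_{sys.argv[1]}.png',im)
    m,T=cam(n); x0,y0,x1,y1=box; g=cv2.cvtColor(im,cv2.COLOR_BGR2GRAY)
    for t in (140,160):
        mk=np.zeros_like(g); mk[y0:y1,x0:x1]=((g>t)&(im.max(2).astype(int)-im.min(2)<40))[y0:y1,x0:x1]*255
        # keep only what lies over the free board area
        poly=proj(n,[[.562,-.175,.01],[.562,.045,.01],[.692,.045,.01],[.692,-.175,.01]]).astype(np.int32)
        k=np.zeros_like(g); cv2.fillConvexPoly(k,poly,255); k=cv2.dilate(k,np.ones((9,9))); mk&=k
        cs=[c for c in cv2.findContours(mk,0,1)[0] if cv2.contourArea(c)>60]
        for c in cs:
            print(n,t,'area',cv2.contourArea(c),'px',cv2.minAreaRect(c)[0],'base@.028 rect',[np.round(v,1) for v in cv2.minAreaRect((plane(m,T,c[:,0],.028)[:,:2]*1000).astype(np.float32))],cv2.approxPolyDP(c,2.5,True)[:,0].tolist())
E
python3 e.py f1
```

```text
9.45 [ 0.4227 -0.079   0.2255]
side 140 area 306.5 px (325.2171630859375, 249.03529357910156) base@.028 rect [array([ 614.7, -185. ]), array([ 47.1, 165.5]), np.float64(86.8)] [[349, 236], [346, 233], [344, 240], [306, 258], [298, 254], [305, 261], [314, 261], [349, 244]]
side 140 area 146.0 px (280.305908203125, 232.70555114746094) base@.028 rect [array([541.6, -54.2]), array([ 21.9, 173.8]), np.float64(0.1)] [[263, 217], [294, 250], [298, 248], [281, 229], [275, 229]]
side 160 area 70.5 px (286.223388671875, 238.76425170898438) base@.028 rect [array([540.5, -88.2]), array([ 19.4, 102.7]), np.float64(0.1)] [[274, 230], [279, 231], [294, 250], [298, 248], [280, 229]]
```

Run:
```python
from h import *
for n in('scene','side'):
    im=cv2.imread(f'pics/{n}_f1.png'); m,T=cam(n); g=cv2.cvtColor(im,6).astype(int)
    if n=='side': o=cv2.imread('pics/side0.png',0).astype(int)
    else: o=cv2.imread('pics/scene0.png',0).astype(int)
    # sample a world grid on z=.018, grey now and at start
    xs=np.arange(.42,.70,.012)
    print(n)
    for y in np.arange(-.02,-.15,-.016):
        q=proj(n,[[x,y,.018] for x in xs]).round().astype(int); print(f'{y:.3f}',' '.join(f'{g[v,u]:3d}' for u,v in q))
    print('  x  ',' '.join(f'{int(x*1000):3d}' for x in xs))
```

```text
scene
-0.020  69  69  70  66  67 105  72  68  68  68  68  67  82  86  89  88  88  91  87  89  89  89  89  91
-0.036  70  71  68  70  69 180 170 183 182 181 183 181  82  83  52  59  59  58  53  63  56  53  83  88
-0.052  67  66  72  70  69 180  96 184 181 183 183 179  90  85  87  90  88  88  89  89  90  91  88  84
-0.068  66  69  70  68  66 170 104 180 182 183 182 182  77  78  59  62  65  75  57  55  58  64  88  83
-0.084  70  69  69  71  68 123  77 183 181 182 181 181  82  88  87  90  91  88  90  90  88  85  87  86
-0.100  67  66  71  70  73  95  76 155 154 146 142 180  81  88  75  78  75  74  74  76  60  55  88  85
-0.116  71  75  74  70  71  96  89 101 106  99 108 176 108  88  86  89  87  84  86  89  84  88  87  79
-0.132  71 111  72  70  68 119 136 138 137 137 140 135  90  82  75  79  78  84  86  81  88  87  88  78
-0.148  51  69  71  68  71 103 127 129 127 125 130 127 121 122 117 119 124 125 128 122 125 125 114  84
  x   420 432 444 456 468 480 492 504 516 528 540 552 564 576 588 600 612 624 636 648 660 672 684 696
side
-0.020  95  93  92 134 154 153 154 158 157 158 156  84 111 1
[... 268 characters left out ...]
 93 102 210 216 214 215 215 150 211 112 112 113 114 113 114 112 111 115 114 111  66
-0.084  90  94  91  93  92 121 215 215 215 215 148 210 113  78  94  76  82  83  76  75  95  93 104  62
-0.100  91  92  94  94  95 123 216 216 214 214 146 213 115 112 116 115 113 114 114 114 113 114 100  65
-0.116  90  94  92  94  92 121 212 214 215 214 127 210 115  90  75  83  84  90  74  84  84 106 104  63
-0.132  92  93  91  95  94 100 149 152 194 151 184 185 113 114 113 116 114 115 113 112 113 116 112  62
-0.148  92  95  93  93  93 142 124 146 146 126 128  77 113  89 113  92  84 108  94 109  88 112 100  67
  x   420 432 444 456 468 480 492 504 516 528 540 552 564 576 588 600 612 624 636 648 660 672 684 696
```

The tray dropped back onto the bench, open side up against the edge: the pressed-down fingertips dragged it back as I lifted. I repeat the move with a higher path in the upright phase and more forward travel.

Request:
step_arm([
  [0.07, 0, 0.16, 0, 40],
  [0.07, 0, 0.32, 0, 40],
  [0.07, 0, 0.48, 0, 40],
  [0.07, 0, 0.64, 0, 40],
  [0.07, 0, 0.76, 0, 40],
  [0.07, 0, 0.83, 0, 40],
  [0.07, 0, 0.876, 0, 40],
  [0.07, 0, 0.876, 0, 40],
  [0.07, 0, 0.876, 0, 40],
])

```text
time_s: 10.3
tcp_pos: [0.441, -0.0792, 0.0045]
eef_rot: [179.9, 0.2, 0.0]
contact_force: [-0.3, 0.7, -0.0]
gripper_width: 0.0398
gripper_force: 0.0
```

Request:
step_arm([
  [0.03, 0, 0, 0, 40],
  [0.06, 0, 0, 0, 40],
  [0.08, 0, 0, 0, 40],
  [0.1, 0, 0, 0, 40],
  [0.115, 0, 0, 0, 40],
  [0.115, 0, 0, 0, 40],
  [0.115, 0, 0, 0, 40],
])

```text
time_s: 10.88
tcp_pos: [0.47, -0.079, 0.0057]
eef_rot: [-180.0, -0.0, -0.0]
contact_force: [-0.1, 0.4, -0.2]
gripper_width: 0.0399
gripper_force: 0.0
```

Request:
step_arm([
  [0.006, 0, 0, 0, 40],
  [0.012, 0, 0, 0, 40],
  [0.016, 0, 0, 0, 40],
  [0.016, 0, 0, 0, 40],
])

```text
time_s: 11.22
tcp_pos: [0.4716, -0.0793, 0.0052]
eef_rot: [180.0, 0.2, -0.0]
contact_force: [-6.8, 1.3, 4.1]
gripper_width: 0.0401
gripper_force: 2.9
```

Request:
step_arm([
  [0.001, 0, -0.012, 0, 40],
  [0.002, 0, -0.024, 0, 40],
  [0.003, 0, -0.036, 0, 40],
  [0.003, 0, -0.036, 0, 40],
])

```text
time_s: 11.55
tcp_pos: [0.4731, -0.0792, 0.0148]
eef_rot: [180.0, 0.1, -0.0]
contact_force: [-4.6, 0.8, 1.5]
gripper_width: 0.04
gripper_force: 2.8
```

Request:
step_arm([
  [0.0045, 0, -0.02, 0, 40],
  [0.0105, 0, -0.04, 0, 40],
  [0.0175, 0, -0.06, 0, 40],
  [0.0265, 0, -0.08, 0, 40],
  [0.0265, 0, -0.08, 0, 40],
])

```text
time_s: 11.97
tcp_pos: [0.4809, -0.0792, 0.0357]
eef_rot: [180.0, 0.0, -0.0]
contact_force: [-6.1, -0.4, 2.7]
gripper_width: 0.04
gripper_force: 3.1
```

Request:
step_arm([
  [0.01, 0, -0.019, 0, 40],
  [0.02, 0, -0.037, 0, 40],
  [0.033, 0, -0.055, 0, 40],
  [0.047, 0, -0.071, 0, 40],
  [0.06, 0, -0.087, 0, 40],
  [0.076, 0, -0.1, 0, 40],
  [0.076, 0, -0.1, 0, 40],
])

```text
time_s: 12.55
tcp_pos: [0.5023, -0.0787, 0.0606]
eef_rot: [-180.0, -0.2, 0.0]
contact_force: [0.1, 0.2, 0.2]
gripper_width: 0.04
gripper_force: 0.3
```

Request:
step_arm([
  [0.016, 0, -0.016, 0, 40],
  [0.032, 0, -0.032, 0, 40],
  [0.05, 0, -0.046, 0, 40],
  [0.068, 0, -0.058, 0, 40],
  [0.088, 0, -0.069, 0, 40],
  [0.108, 0, -0.078, 0, 40],
  [0.132, 0, -0.087, 0, 40],
  [0.156, 0, -0.094, 0, 40],
])

```text
time_s: 13.22
tcp_pos: [0.54, -0.079, 0.0836]
eef_rot: [180.0, -0.0, 0.0]
contact_force: [-1.1, 0.6, 4.1]
gripper_width: 0.0402
gripper_force: 2.2
```

Request:
step_arm([
  [0.02, 0, -0.006, 0, 40],
  [0.04, 0, -0.01, 0, 40],
  [0.058, 0, -0.012, 0, 40],
  [0.078, 0, -0.012, 0, 40],
  [0.098, 0, -0.01, 0, 40],
  [0.118, 0, -0.008, 0, 40],
])

```text
time_s: 13.72
tcp_pos: [0.5705, -0.079, 0.086]
eef_rot: [180.0, -0.2, 0.0]
contact_force: [-0.4, 0.1, 7.2]
gripper_width: 0.0398
gripper_force: 3.4
```

Request:
step_arm([
  [0.02, 0, 0, 0, 40],
  [0.04, 0, 0, 0, 40],
  [0.06, 0, 0, 0, 40],
  [0.08, 0, 0, 0, 40],
  [0.1, 0, 0, 0, 40],
  [0.12, 0, 0, 0, 40],
  [0.12, 0, 0, 0, 40],
])

```text
time_s: 14.3
tcp_pos: [0.5995, -0.079, 0.0847]
eef_rot: [180.0, 0.0, 0.0]
contact_force: [0.9, -0.6, -0.4]
gripper_width: 0.0399
gripper_force: 0.0
```

Request:
step_arm([
  [0, 0, -0.1, 0, 40],
  [-0.15, 0, -0.3, 0, 40],
  [-0.3, 0, -0.5, 0, 40],
  [-0.45, 0, -0.5, 0, 40],
  [-0.6, 0, -0.5, 0, 40],
  [-0.65, 0, -0.5, 0, 40],
  [-0.65, 0, -0.5, 0, 40],
])

```text
time_s: 14.88
tcp_pos: [0.4309, -0.0794, 0.2116]
eef_rot: [-179.9, -0.1, -0.0]
contact_force: [-0.4, -0.1, -1.0]
gripper_width: 0.0399
gripper_force: 0.0
```

```bash
python3 e.py f2
python3 - <<'E'
from h import *
n='side'; g=cv2.imread('pics/side_f2.png',0); xs=np.arange(.46,.70,.012)
for y in np.arange(-.02,-.15,-.016):
    q=proj(n,[[x,y,.028] for x in xs]).round().astype(int); print(f'{y:.3f}',' '.join(f'{g[v,u]:3d}' for u,v in q))
print('  x  ',' '.join(f'{int(x*1000):3d}' for x in xs))
E
```

```text
14.8833 [ 0.4309 -0.0794  0.2116]
scene 140 area 404.5 px (241.12387084960938, 206.91285705566406) base@.028 rect [array([614.2, -77.4]), array([85.8, 64.6]), np.float64(89.7)] [[245, 196], [225, 202], [236, 218], [257, 212]]
scene 160 area 365.5 px (240.9783935546875, 206.9297332763672) base@.028 rect [array([614.3, -77.1]), array([62. , 81.1]), np.float64(0.6)] [[245, 197], [226, 202], [236, 217], [256, 212]]
side 140 area 640.0 px (305.5, 231.50001525878906) base@.028 rect [array([606.5, -91.2]), array([108.3,  85.2]), np.float64(89.8)] [[304, 217], [289, 224], [290, 228], [285, 228], [306, 246], [326, 235]]
side 140 area 397.0 px (303.63189697265625, 242.78448486328125) base@.028 rect [array([ 567.4, -118.7]), array([144.6, 272.5]), np.float64(38.9)] [[263, 217], [305, 261], [314, 261], [349, 244], [346, 233], [344, 240], [304, 258]]
side 160 area 372.5 px (305.7500305175781, 227.75003051757812) base@.028 rect [array([615.9, -80.4]), array([83.7, 64.1]), np.float64(88.6)] [[306, 217], [290, 224], [304, 239], [322, 231]]
-0.020 153 152 154 155 156 155 153  97 112 112 112 113 113 113 111 112 113 114 108  63
-0.036  94 152 155 154 158 156 154  80 109  79  93 139 121 141 108 120  84  99 112  64
-0.052  91 153 154 154 156 156 155  81 111 165 133 214 214 215 214 216 117 115 104  65
-0.068  89 150 156 153 157 157 157  81 113 169 132 215 212 213 216 212  97 106 112  66
-0.084  92 151 158 158 155 157 155  80 111 164 135 215 214 215 216 214 123 113 110  64
-0.100  93 127 157 155 156 157 156  87 111 159 144 214 214 216 215 215 123 110 110  66
-0.116  89  90 150 156 155 157 155  89 112 149 134 214 211 212 213 212 109 111 113  63
-0.132  90  90 129 158 157 157 155  77 114 159 127 142 144 142 141 136 114 115 111  66
-0.148  88  91 129 158 156 155 154  76 112  98 118  96 107  98  97 119 101 104 111  64
  x   460 472 484 496 508 520 532 544 556 568 580 592 604 616 628 640 652 664 676 688
```

The tray is flipped: its 64 × 84 mm base is visible in both views at z = 28 mm, centre (0.615, -0.079) and square. Next I push it 38 mm back to the rail.

Request:
step_arm([
  [0.4, 0, 0.1, 0, 40],
  [0.4, 0, 0.25, 0, 40],
  [0.4, 0, 0.4, 0, 40],
  [0.4, 0, 0.55, 0, 40],
  [0.4, 0, 0.66, 0, 40],
  [0.4, 0, 0.74, 0, 40],
  [0.4, 0, 0.784, 0, 40],
  [0.4, 0, 0.784, 0, 40],
  [0.4, 0, 0.784, 0, 40],
])

```text
time_s: 15.73
tcp_pos: [0.5362, -0.0792, 0.0128]
eef_rot: [180.0, 0.2, 0.0]
contact_force: [0.3, 1.2, 0.7]
gripper_width: 0.0397
gripper_force: 0.0
```

Request:
step_arm([
  [0.03, 0, 0, 0, 40],
  [0.06, 0, 0, 0, 40],
  [0.09, 0, 0, 0, 40],
  [0.12, 0, 0, 0, 40],
  [0.15, 0, 0, 0, 40],
  [0.18, 0, 0, 0, 40],
  [0.2, 0, 0, 0, 40],
  [0.22, 0, 0, 0, 40],
  [0.24, 0, 0, 0, 40],
  [0.26, 0, 0, 0, 40],
  [0.26, 0, 0, 0, 40],
])

```text
time_s: 16.65
tcp_pos: [0.6017, -0.0793, 0.0148]
eef_rot: [180.0, 0.0, 0.0]
contact_force: [-3.1, -1.0, 4.9]
gripper_width: 0.0398
gripper_force: 2.3
```

Request:
step_arm([
  [0.006, 0, 0, 0, 40],
  [0.012, 0, 0, 0, 40],
  [0.012, 0, 0, 0, 40],
])

```text
time_s: 16.9
tcp_pos: [0.6039, -0.0793, 0.0148]
eef_rot: [180.0, 0.1, -0.0]
contact_force: [-3.9, 0.0, 7.5]
gripper_width: 0.04
gripper_force: 3.5
```

Request:
step_arm([
  [0.006, 0, 0, 0, 40],
  [0.012, 0, 0, 0, 40],
  [0.012, 0, 0, 0, 40],
])

```text
time_s: 17.15
tcp_pos: [0.6069, -0.0794, 0.0147]
eef_rot: [180.0, 0.1, -0.0]
contact_force: [-5.5, -0.2, 7.6]
gripper_width: 0.0399
gripper_force: 3.5
```

Request:
step_arm([
  [0.006, 0, 0, 0, 40],
  [0.012, 0, 0, 0, 40],
  [0.012, 0, 0, 0, 40],
])

```text
time_s: 17.4
tcp_pos: [0.6071, -0.0794, 0.0147]
eef_rot: [180.0, 0.3, -0.0]
contact_force: [-13.8, 3.6, 16.7]
gripper_width: 0.0397
gripper_force: 9.2
```

The force has risen sharply, so the tray is seated against the rail. I back off and check.

Request:
step_arm([
  [-0.03, 0, 0, 0, 40],
  [-0.08, 0, 0, 0, 40],
  [-0.18, 0, -0.1, 0, 40],
  [-0.3, 0, -0.25, 0, 40],
  [-0.45, 0, -0.4, 0, 40],
  [-0.6, 0, -0.6, 0, 40],
  [-0.7, 0, -0.7, 0, 40],
  [-0.7, 0, -0.7, 0, 40],
  [-0.7, 0, -0.7, 0, 40],
])

```text
time_s: 18.15
tcp_pos: [0.4348, -0.079, 0.1946]
eef_rot: [-179.9, -0.5, 0.0]
contact_force: [0.2, 0.0, -0.4]
gripper_width: 0.0399
gripper_force: 0.0
```

```bash
python3 e.py f3
python3 - <<'E'
from h import *
for n,b in(('side',(265,183,302,205)),('scene',(238,236,286,282))):
  for f in (n+'0',n+'_f3'):
    g=cv2.imread(f'pics/{f}.png',0); x0,y0,x1,y1=b; k=np.zeros_like(g); k[y0:y1,x0:x1]=(g[y0:y1,x0:x1]>150)*255
    m,T=cam(n); c=max(cv2.findContours(k,0,1)[0],key=cv2.contourArea)[:,0]; print(f,cv2.minAreaRect((plane(m,T,c,.028)[:,:2]*1000).astype(np.float32)))
E
```

```text
18.15 [ 0.4348 -0.079   0.1946]
scene 140 area 420.5 px (228.50001525878906, 210.5) base@.028 rect [array([651. , -77.5]), array([85.4, 65.7]), np.float64(90.0)] [[233, 200], [213, 205], [223, 222], [244, 215]]
scene 160 area 386.5 px (228.50001525878906, 210.50001525878906) base@.028 rect [array([650.8, -77.8]), array([81.2, 63.4]), np.float64(89.2)] [[233, 200], [213, 206], [223, 221], [244, 215]]
side 140 area 398.0 px (303.63189697265625, 242.78448486328125) base@.028 rect [array([ 567.4, -118.7]), array([144.6, 272.5]), np.float64(38.9)] [[263, 217], [305, 261], [314, 261], [349, 244], [346, 233], [344, 240], [304, 258]]
side 140 area 615.0 px (315.3406982421875, 227.1106414794922) base@.028 rect [array([642.1, -91.5]), array([ 86.1, 107.8]), np.float64(1.2)] [[295, 223], [314, 241], [335, 232], [316, 213]]
side 160 area 365.0 px (315.57061767578125, 223.9176483154297) base@.028 rect [array([650.9, -81.2]), array([85.9, 65.4]), np.float64(89.9)] [[300, 220], [315, 234], [331, 228], [316, 213]]
side0 ((645.36376953125, 112.5099105834961), (87.95635986328125, 64.99925994873047), 89.20726776123047)
side_f3 ((655.2525024414062, 89.37890625), (88.88247680664062, 49.51428985595703), 36.65177536010742)
scene0 ((645.0973510742188, 115.74591064453125), (81.9897232055664, 65.62097930908203), 89.6736068725586)
scene_f3 ((645.4696655273438, 115.27714538574219), (82.88920593261719, 65.91357421875), 88.8436508178711)
```

The tray is flat at (0.651, -0.079), within 2 mm of home and square to the rail. The drained tray is where it was, so I hand the job in.

```bash
python3 -c "
from h import *
print(workorder.close_job())"
```

```text
the job is handed in; nothing more can be done
None
```

The job is handed in, with no verdict returned: on the second try the tray flipped open side down onto the board and was pushed to the back rail, measured about 2 mm from fully home and square. The first try fell back onto the bench, with up to 54 N read at the wrist. The drained tray measured unmoved; I did not re-measure the bottle, vial and beaker at the end.

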